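# Refit the socket deck and rack the sockets by size

## Robot

A 6-joint arm with a two-finger parallel gripper is mounted at the origin on a cart in front of the work surface, level with it; the furniture and walls round the work are solid. World frame = base frame: x ahead of the robot, y to its left, z up, the work surface at z = 0. Lengths are in m, angles in rad, forces in N, time in s.
With the tool pointing down it reaches from about 0.3 to 0.85 m from the base axis. Payload 4.2 kg.
Tool frame: the origin (TCP) lies midway between the tips of the shut fingers; the grasp point (between the pads) lies 19 mm behind it (bot.pinch_z is the distance from the TCP to the grasp point, in m); z points along the fingers, y is the line along which they close (so a half turn about z gives the same grasp; the last joint's range is limited). The gripper opens to 91 mm and grips with 3 to 60 N. Pads are 32 mm wide; open, the fingers measure 118 mm over their backs; the gripper's body (76 mm by 178 mm) begins 60 mm behind the grasp point.
Start: joints at [-1.248, 0.32, 1.565, -0, 1.257, -0.02], TCP at [0.193, -0.542, 0.214] pointing down, gripper open.
Joint ranges: [-3.11, 3.11], [-0.84, 2.01], [0.21, 2.61], [-1.34, 4.49], [0.05, 2.63], [-2.56, 2.56]. Speed limits (rad/s): [2.57, 2.57, 3.14, 3.14, 3.14, 3.14].

## Interface

Orientations are given as a 3x3 rotation matrix whose columns are the frame's x, y, z axes.
In Python, from bench import bot gives the robot as it stands. The module is installed in compiled form; this text tells all that it offers.
- The arm moves only by the tool play_rows, never from a script. Its argument "motion" is a list of rows, each a list of 3 entries, a list of its own where there are three numbers: the shift along the tool's x, y, z in units of 25 mm (1.0 is 25 mm), then the turn about the tool's z in units of 6 degrees (1.0 is 6 degrees), then the finger opening in mm, from 0 to 91.2. A call has 1 to 10 rows; each row shifts and turns the commanded pose from where the row before left it, along the tool's axes as they then stand; what a row does not reach is not made up. A row lasts 1/12 s, in which the tool goes at most 41.7 mm and 7.16 degrees, less where a joint would pass 70% of its speed; a pose out of reach is approached as far as the arm can. A call is refused whole if a number of a shift passes 1 or a number of a turn 1, either way. A call with a gripper value outside its range is refused whole. The fingers move at their own pace and stop on an object; the grip force is fixed at half the most. Time passes only in rows, so rows that do not move let the fingers close. It gives the time, the measured TCP pose, the force, the opening and the grip force at its end, in the units of the state.
- bot.observe(): the state, without advancing time (a new reading comes with each control period).
- bot.grab_frame(name): name is "scene" or "top" or "wrist"; returns a dict with "pixels" (420x560x3 uint8, red, green, blue), "depth" (420x560 float32, m along the optical axis (not along the pixel's ray), 0 where there is no reading), "fx", "fy", "cx", "cy" (pixels), "k1" (the pictures are not rectified: a ray, as slopes to the right and down, at radius r is drawn at 1 + k1 r^2 times it, then the intrinsics apply), "extrinsics" (4x4, takes a point from camera to world coordinates). Camera axes: x right, y up, looking along -z (the intrinsics and any distortion apply to the point x, -y, -z); pixel columns grow to the right and rows downward; lengths in m; the calibration is good to about 2 mm. A picture is of the moment at which its call begins.
- bot.hand_in(): hands the job in; it is judged then, once.
The state is a dict: "t": time; "qpos": joint angles; "dq": joint speeds; "effort": joint torques, N m; "tcp_pos": TCP position; "eef_rot": TCP orientation; "force": force on the tool from outside, world axes, zero at the start; "moment": the same for the moment, N m; "gripper_width": opening from 0.0 (shut) to 1.0 (fully open); "gripper_force": force on a finger pad.
Only numpy, scipy, OpenCV 4.12 (cv2) and the standard library are available. Lean on these libraries where they do the work, as an engineer would, in place of code of your own. Each camera call takes 0.05 s, during which the arm holds its last target. There are 200 camera calls.

## Task

Put the loose plywood deck back on the socket stand, pegs up, so that all four corner holes drop over the four posts and it lies flat on their shoulders. Then stand the four impact sockets on its pegs in order of size, hexagon opening up, from the smallest on the peg with the smallest rubber pad to the largest on the peg with the largest pad, each right down on its pad.

Things in the scene. Friction and masses are not known exactly. Their poses are not given: they have to be found in the camera images.
- stand: Fixed socket stand: plywood base 78 x 232 x 10 mm with a ratchet on it (top at 32) and four steel posts at x = +-20, y = +-102 mm. Post: 20 mm thick up to a shoulder at z = 34, where the deck rests; above it a 7 mm pin, its last 8 mm tapered to a 2 mm tip at z = 57. Origin: centre of the underside, on the bench; z up, y along the length.
- deck: Loose plywood board 66 x 228 x 12 mm, flat on the bench, 0.2 to 0.33 kg. Origin: centre of the underside; z up, y along the length. 14 mm through holes at x = +-20, y = +-102 mm fit the pins, either way round. Four 8 mm steel pegs along x = 0, tops at z = 36, on black rubber pads that grow from the -y to the +y end. Grip across the 66 mm width at mid-length, by the edges, pegs between the fingers.
- socket_17: The smallest of four loose steel impact sockets (17 mm hexagon), standing on its drive end, hexagon opening up: 30 mm outer diameter in the upper part, 30 mm round the lowest 26 mm, 48 mm high. Origin: centre of its underside; z up. A round 19.6 mm hole in the underside, 26 mm deep, takes a peg. 0.12 to 0.5 kg; grip across the upper part from any side.
- socket_24: The second smallest of four loose steel impact sockets (24 mm hexagon), standing on its drive end, hexagon opening up: 37 mm outer diameter in the upper part, 33 mm round the lowest 26 mm, 50 mm high. Origin: centre of its underside; z up. A round 19.6 mm hole in the underside, 26 mm deep, takes a peg. 0.12 to 0.5 kg; grip across the upper part from any side.
- socket_30: The second largest of four loose steel impact sockets (30 mm hexagon), standing on its drive end, hexagon opening up: 44 mm outer diameter in the upper part, 37 mm round the lowest 26 mm, 54 mm high. Origin: centre of its underside; z up. A round 19.6 mm hole in the underside, 26 mm deep, takes a peg. 0.12 to 0.5 kg; grip across the upper part from any side.
- socket_36: The largest of four loose steel impact sockets (36 mm hexagon), standing on its drive end, hexagon opening up: 52 mm outer diameter in the upper part, 41 mm round the lowest 26 mm, 58 mm high. Origin: centre of its underside; z up. A round 19.6 mm hole in the underside, 26 mm deep, takes a peg. 0.12 to 0.5 kg; grip across the upper part from any side.
- peg_17 (a point): Foot of the deck's peg with the smallest rubber pad (36 mm diameter), on the pad's top face in the axis of the peg: in the deck's frame x = 0, y = -74, z = 13.5 mm. The peg rises 22 mm above it, 8 mm thick, its top 8 mm tapered to 3 mm. The smallest socket belongs here. Axes as the deck's.
- peg_24 (a point): Foot of the deck's peg with the second smallest rubber pad (43 mm diameter), on the pad's top face in the axis of the peg: in the deck's frame x = 0, y = -32.5, z = 13.5 mm. The peg rises 22 mm above it, 8 mm thick, its top 8 mm tapered to 3 mm. The second smallest socket belongs here. Axes as the deck's.
- peg_30 (a point): Foot of the deck's peg with the second largest rubber pad (50 mm diameter), on the pad's top face in the axis of the peg: in the deck's frame x = 0, y = 16, z = 13.5 mm. The peg rises 22 mm above it, 8 mm thick, its top 8 mm tapered to 3 mm. The second largest socket belongs here. Axes as the deck's.
- peg_36 (a point): Foot of the deck's peg with the largest rubber pad (58 mm diameter), on the pad's top face in the axis of the peg: in the deck's frame x = 0, y = 72, z = 13.5 mm. The peg rises 22 mm above it, 8 mm thick, its top 8 mm tapered to 3 mm. The largest socket belongs here. Axes as the deck's.
Mind the look-alikes: they are no part of the job. What is shaped like the socket_24 but orange or purple is not meant.

How it is judged:
By the outcome, as a careful person would: the job done as asked, in the order asked, and still so for the second after the job is handed in, with the robot touching nothing.
It also fails if it takes over 136 s, if anything falls off the work surface, if the arm or the gripper's body presses on something with over 40 N, if the wrist force passes 120 N, or if a joint passes its speed limit or range.

## Working session

There is one attempt and no reset: what is moved stays moved. The work goes in short steps, Python scripts to look and compute and a tool call to move; the robot and the scene stay as the last step left them, time stands still between calls to the robot, and variables do not carry over. Pictures are saved under pics/ and viewed, at most 14 in all, crops included, and the job is handed in when it is done.

Besides the shell and the picture viewer there is one more tool, called after ">>>" by a JSON object that holds its "api" and its "payload", one argument or row to a line. play_rows: Moves the arm, as the interface text tells. Its arguments: {"type":"object","properties":{"motion":{"type":"array","items":{"type":"array"}}},"required":["motion"]}

```bash
mkdir -p pics; cat > h.py <<'E'
import numpy as np, cv2
from bench import bot
def ray(f,u,v):
    x=(u-f["cx"])/f["fx"]; y=(v-f["cy"])/f["fy"]; a,b=x,y
    for _ in range(20):
        s=1+f["k1"]*(a*a+b*b); a,b=x/s,y/s
    return a,b
def world(f,u,v,d=None):
    a,b=ray(f,u,v)
    if d is None: d=f["depth"][int(round(v)),int(round(u))]
    E=f["extrinsics"]; return E[:3,:3]@np.array([a*d,-b*d,-d])+E[:3,3]
def onz(f,u,v,z):
    a,b=ray(f,u,v);E=f["extrinsics"];r=E[:3,:3]@np.array([a,-b,-1]);o=E[:3,3]
    return o+r*(z-o[2])/r[2]
def proj(f,p):
    E=f["extrinsics"];q=E[:3,:3].T@(np.array(p)-E[:3,3]);a,b=q[0]/-q[2],-q[1]/-q[2]
    s=1+f["k1"]*(a*a+b*b);return f["cx"]+f["fx"]*a*s,f["cy"]+f["fy"]*b*s
def save(f,n,crop=None,k=1):
    im=f["pixels"][:,:,::-1]
    if crop: x0,y0,x1,y1=crop; im=im[y0:y1,x0:x1]
    cv2.imwrite("pics/"+n,cv2.resize(im,None,fx=k,fy=k,interpolation=cv2.INTER_CUBIC))
E
python3 - <<'E'
from h import *
import pickle
for n in("scene","top"):
    f=bot.grab_frame(n);save(f,n+".png",k=1.4);pickle.dump(f,open(n+".pkl","wb"))
    print(n,f["fx"],f["cx"],f["cy"],f["k1"],f["extrinsics"].round(3).tolist())
s=bot.observe();print(s["t"],s["tcp_pos"],s["eef_rot"].round(3) if hasattr(s["eef_rot"],'round') else s["eef_rot"],s["force"],s["gripper_width"],bot.pinch_z)
E
```

```text
scene 493.41032913522065 271.4333051670724 211.13471790607352 -0.04844943534114701 [[-0.982, -0.079, 0.174, 0.66], [0.191, -0.418, 0.888, 0.655], [0.002, 0.905, 0.426, 0.477], [0.0, 0.0, 0.0, 1.0]]
top 407.6461858876821 279.7826121784557 207.26283769933923 -0.08969828214818518 [[0.021, 0.98, -0.196, 0.315], [-1.0, 0.022, 0.006, -0.248], [0.01, 0.196, 0.981, 0.886], [0.0, 0.0, 0.0, 1.0]]
0.1 [ 0.19311291 -0.54112904  0.21321207] [[ 0.942  0.336 -0.001]
 [ 0.336 -0.942  0.001]
 [-0.    -0.002 -1.   ]] [-0.36582052 -0.16847009 -0.62585444] 0.9977798129256058 0.0188
```

View pics/top.png

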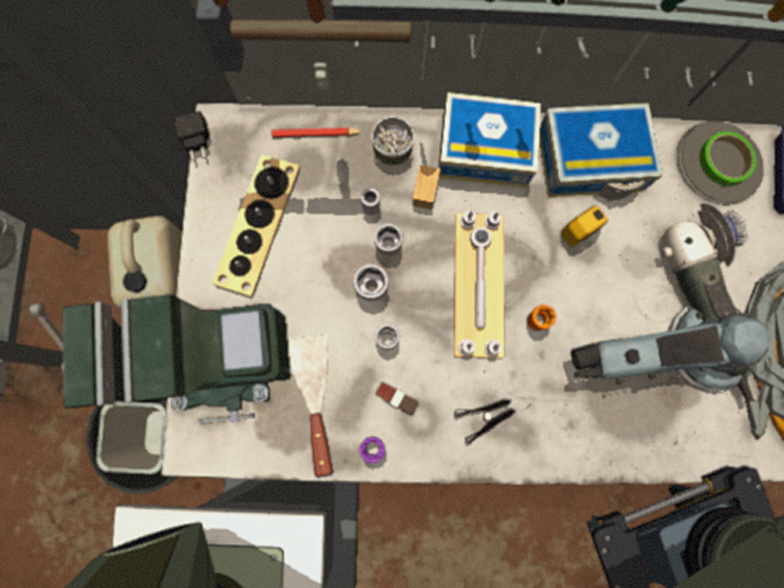

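View pics/scene.png

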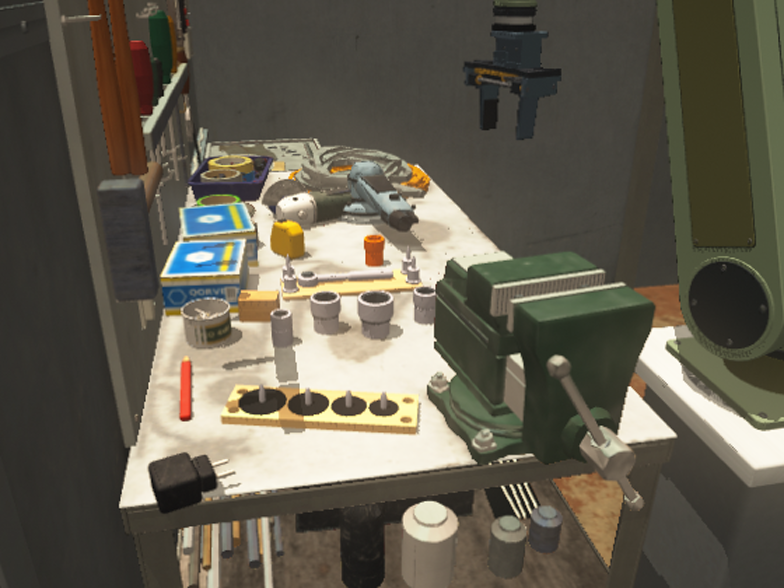

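Top view: the deck is at (257,225) with its large pad at the upper end. The grey sockets are at (371,199), (387,337), (388,238) and (371,282), in order of size. The stand is at (480,285). Look-alikes are orange at (542,317) and purple at (372,450). I'll take a close crop to check.

```bash
python3 - <<'E'
from h import *
import pickle
f=pickle.load(open("top.pkl","rb"));save(f,"topc.png",(150,105,370,260),3.6)
E
```

```text
(no output)
```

View pics/topc.png

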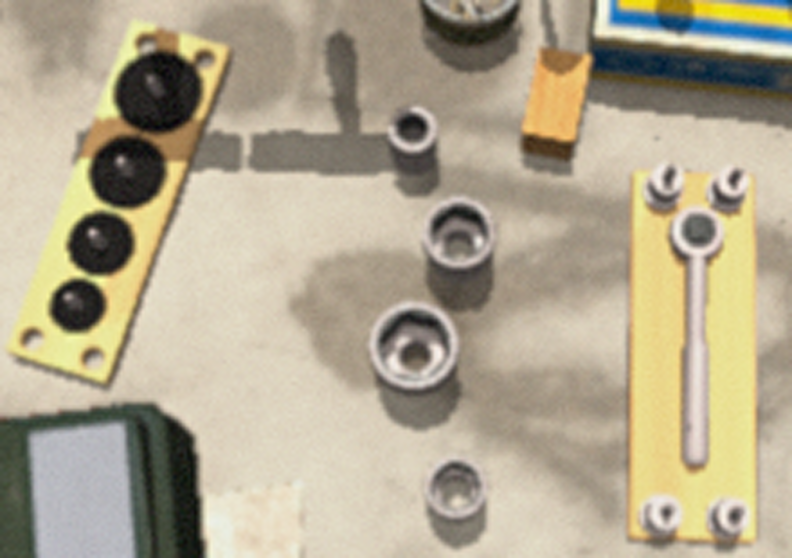

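```bash
cat > m.py <<'E'
from h import *
import pickle
f=pickle.load(open("top.pkl","rb"))
P=lambda U,V:((U+.5)/3.6-.5+150,(V+.5)/3.6-.5+105)
E
python3 - <<'E'
from m import *
print("cam",f["extrinsics"][:3,3])
pads=[(78,305),(101,243),(128,170),(158,92)]
for p in pads: print("pad",onz(f,*P(*p),.0135).round(4))
for p in [(146,42),(204,58),(32,338),(93,357)]: print("hole",onz(f,*P(*p),.012).round(4))
for n,p,z in[(17,(411,130),.048),(24,(456,488),.05),(30,(459,234),.054),(36,(414,345),.058)]:
    q=P(*p);r=onz(f,*q,z); 
    u,v=map(int,map(round,q)); D=f["depth"][v-12:v+13,u-12:u+13]
    Z=np.array([[world(f,u+i,v+j)[2] for i in range(-9,10)] for j in range(-9,10)])
    print(n,r.round(4),"top z",np.sort(Z.ravel())[-8::3].round(4))
for p in [(630,172),(757,173),(757,540),(630,538)]: print("base",onz(f,*P(*p),.01).round(4))
for p in [(664,188),(729,188),(660,517),(728,517)]: print("post",onz(f,*P(*p),.034).round(4), onz(f,*P(*p),.057).round(4))
for p in [(85,480),(640,400),(570,60),(650,60)]:
    print("z",world(f,*P(*p)).round(3))
# deck/bench heights
for p in [(165,210),(250,300)]:print(world(f,*P(*p)).round(4))
for U,V in [(190,300),(240,340),(100,350),(260,360),(150,340),(495,135),(600,150),(495,170)]:
    print("obst",(U,V),world(f,U/1.4,V/1.4).round(3))
E
```

```text
cam [ 0.31466724 -0.24794518  0.88568088]
pad [ 0.5239 -0.0129  0.0135]
pad [ 0.5637 -0.0243  0.0135]
pad [ 0.6114 -0.0377  0.0135]
pad [ 0.6637 -0.0531  0.0135]
hole [ 0.6983 -0.0426  0.012 ]
hole [ 0.6879 -0.0806  0.012 ]
hole [0.5029 0.0145 0.012 ]
hole [ 0.4919 -0.0242  0.012 ]
17 [ 0.6286 -0.2154  0.048 ] top z [0.0505 0.0511 0.8857]
24 [ 0.4125 -0.2474  0.05  ] top z [0.0515 0.0517 0.053 ]
30 [ 0.5622 -0.2458  0.054 ] top z [0.0557 0.056  0.057 ]
36 [ 0.4938 -0.2214  0.058 ] top z [0.0589 0.0591 0.06  ]
base [ 0.6185 -0.3521  0.01  ]
base [ 0.6201 -0.4325  0.01  ]
base [ 0.3896 -0.4282  0.01  ]
base [ 0.3894 -0.3519  0.01  ]
post [ 0.6005 -0.37    0.034 ] [ 0.5927 -0.3668  0.057 ]
post [ 0.6016 -0.4099  0.034 ] [ 0.5938 -0.4056  0.057 ]
post [ 0.3999 -0.3666  0.034 ] [ 0.3976 -0.3634  0.057 ]
post [ 0.4007 -0.4064  0.034 ] [ 0.3983 -0.4021  0.057 ]
z [ 0.398 -0.065  0.17 ]
z [ 0.473 -0.358  0.01 ]
z [ 0.681 -0.312  0.038]
z [ 0.682 -0.362  0.037]
[ 0.5857 -0.0628  0.0136]
[ 0.5331 -0.1165 -0.0015]
obst (190, 300) [ 0.469  0.067 -0.   ]
obst (240, 340) [ 0.389 -0.062  0.169]
obst (100, 350) [0.369 0.103 0.2  ]
obst (260, 360) [ 0.365 -0.088  0.166]
obst (150, 340) [0.383 0.04  0.202]
obst (495, 135) [ 0.731 -0.41   0.066]
obst (600, 150) [ 0.709 -0.575  0.071]
obst (495, 170) [ 0.678 -0.411  0.051]
```

>>> {"api": "play_rows", "payload": {
  "motion": [
    [[0,0,-0.4],0.86,91],
    [[0,0,-0.4],0.86,91],
    [[0,0,-0.4],0.86,91],
    [[0,0,-0.4],0.86,91],
    [[0.94,-0.48,0],0,91],
    [[0.94,-0.48,0],0,91],
    [[0.94,-0.48,0],0,91],
    [[0.94,-0.48,0],0,91],
    [[0.94,-0.48,0],0,91],
    [[0.94,-0.48,0],0,91]
  ]
}}

```text
t: 0.93
tcp_pos: [0.3364, -0.4711, 0.2535]
eef_rot: [[1.0, -0.018, -0.001], [-0.018, -1.0, 0.001], [-0.001, -0.001, -1.0]]
force: [0.3, -1.4, 0.6]
gripper_width: 1.0
gripper_force: 0.0
```

>>> {"api": "play_rows", "payload": {
  "motion": [
    [[0.94,-0.48,0],0,91],
    [[0.94,-0.48,0],0,91],
    [[0.94,-0.48,0],0,91],
    [[0.94,-0.48,0],0,91],
    [[0.94,-0.48,0],0,91],
    [[0.94,-0.48,0],0,91],
    [[0.94,-0.48,0],0,91],
    [[0,0,0],0,91],
    [[0,0,0],0,91],
    [[0,0,0],0,91]
  ]
}}

```text
t: 1.77
tcp_pos: [0.5008, -0.391, 0.2535]
eef_rot: [[1.0, -0.017, -0.001], [-0.017, -1.0, 0.0], [-0.001, -0.0, -1.0]]
force: [-0.6, -0.7, -0.7]
gripper_width: 1.0
gripper_force: 0.0
```

```bash
python3 - <<'E'
from h import *
import pickle
f=bot.grab_frame("wrist");save(f,"w1.png",k=1.4);pickle.dump(f,open("w1.pkl","wb"))
s=bot.observe();print(s["t"],s["tcp_pos"],np.array(s["eef_rot"]).round(4),s["qpos"],f["extrinsics"].round(3),f["fx"])
E
```

```text
1.8167 [ 0.5005312  -0.39126216  0.25371839] [[ 9.998e-01 -1.810e-02 -1.000e-03]
 [-1.810e-02 -9.998e-01  1.000e-04]
 [-1.000e-03 -0.000e+00 -1.000e+00]] [-6.81261874e-01  3.97413237e-01  1.34636458e+00 -6.12914232e-04
  1.39864213e+00  9.07725051e-01] [[-0.017  0.966  0.259  0.574]
 [-1.    -0.017 -0.004 -0.391]
 [-0.    -0.259  0.966  0.424]
 [ 0.     0.     0.     1.   ]] 370.53458607821074
```

View pics/w1.png

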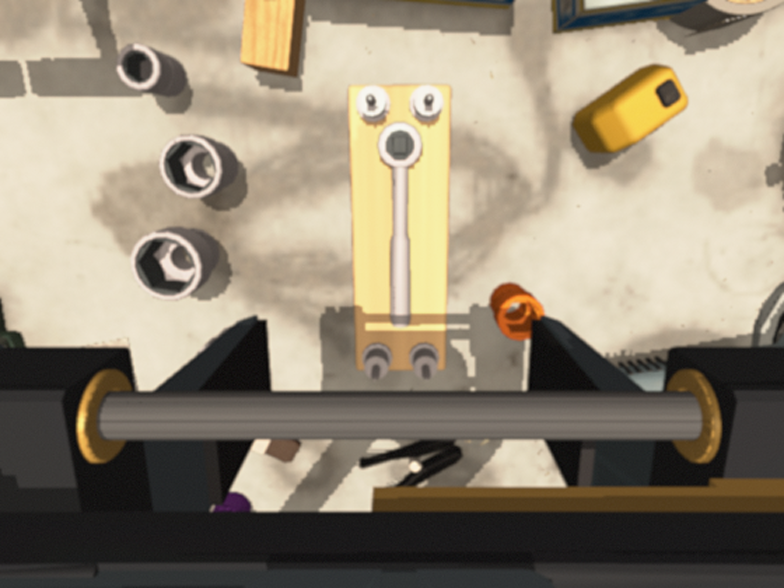

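```bash
python3 - <<'E'
from h import *
import pickle
f=pickle.load(open("w1.pkl","rb"));im=f["pixels"][:,:,::-1]
a=im[50:100,245:325];b=im[230:280,245:325]
cv2.imwrite("pics/w1c.png",cv2.resize(np.vstack([a,b]),None,fx=6,fy=6,interpolation=cv2.INTER_CUBIC))
E
```

```text
(no output)
```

View pics/w1c.png

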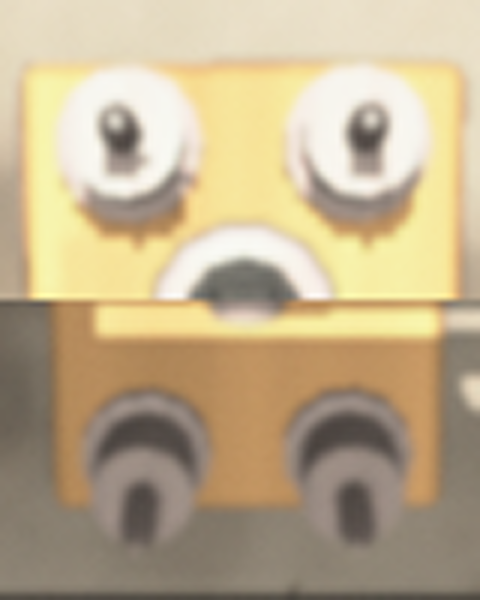

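```bash
python3 - <<'E'
from h import *
import pickle
f=pickle.load(open("w1.pkl","rb"))
def P(U,V):
    r=(V+.5)/6-.5; return (U+.5)/6-.5+245, (r+50 if V<300 else r-50+230)
def fit(name,pts,z):
    W=np.array([onz(f,*P(*p),z)[:2] for p in pts]);c=W.mean(0)
    d=(W[0]+W[1]-W[2]-W[3])/2; print(name,W.round(4).tolist(),c.round(4),"len",np.hypot(*d).round(4),"ang",np.degrees(np.arctan2(d[1],d[0])).round(2),"w",np.hypot(*(W[0]-W[1])).round(4),np.hypot(*(W[2]-W[3])).round(4))
fit("sh",[(132,136),(362,134),(147,495),(353,493)],.034)
fit("tip",[(119,118),(367,118),(137,542),(357,542)],.057)
t=pickle.load(open("top.pkl","rb"))
# sockets from wrist view: rim centers (1.4x full image px)
for n,p,z in[(17,(141,67),.048),(30,(191,166),.054),(36,(168,263),.058)]:
    print(n,onz(f,p[0]/1.4,p[1]/1.4,z).round(4))
E
```

```text
sh [[0.6075, -0.3738], [0.6071, -0.4118], [0.4044, -0.3705], [0.4041, -0.4095]] [ 0.5058 -0.3914] len 0.203 ang -0.79 w 0.038 0.0389
tip [[0.6081, -0.3729], [0.6075, -0.4114], [0.4054, -0.3697], [0.4047, -0.4091]] [ 0.5064 -0.3908] len 0.2028 ang -0.77 w 0.0385 0.0394
17 [ 0.6304 -0.2193  0.048 ]
30 [ 0.5655 -0.2472  0.054 ]
36 [ 0.4981 -0.224   0.058 ]
```

>>> {"api": "play_rows", "payload": {
  "motion": [
    [[0.24,-0.957,0],0,91],
    [[0.24,-0.957,0],0,91],
    [[0.24,-0.957,0],0,91],
    [[0.24,-0.957,0],0,91],
    [[0.24,-0.957,0],0,91],
    [[0.24,-0.957,0],0,91],
    [[0.24,-0.957,0],0,91],
    [[0.24,-0.957,0],0,91],
    [[0.24,-0.957,0],0,91],
    [[0.24,-0.957,0],0,91]
  ]
}}

```text
t: 2.65
tcp_pos: [0.5649, -0.1527, 0.2542]
eef_rot: [[1.0, -0.019, 0.0], [-0.019, -1.0, -0.0], [0.0, 0.0, -1.0]]
force: [1.0, -0.4, -0.4]
gripper_width: 0.999
gripper_force: 0.0
```

>>> {"api": "play_rows", "payload": {
  "motion": [
    [[0.24,-0.957,0],0,91],
    [[0.24,-0.957,0],0,91],
    [[0.24,-0.957,0],0,91],
    [[0.24,-0.957,0],0,91],
    [[0.24,-0.957,0],0,91],
    [[0,0,0],0.84,91],
    [[0,0,0],0.84,91],
    [[0,0,0],0.84,91],
    [[0,0,0],0,91],
    [[0,0,0],0,91]
  ]
}}

```text
t: 3.48
tcp_pos: [0.5973, -0.0346, 0.2541]
eef_rot: [[0.961, -0.277, 0.0], [-0.277, -0.961, -0.0], [0.0, 0.0, -1.0]]
force: [1.0, 1.1, -0.3]
gripper_width: 0.996
gripper_force: 0.0
```

```bash
python3 - <<'E'
from h import *
import pickle
f=bot.grab_frame("wrist");save(f,"w2.png",(180,30,380,290),2.3);pickle.dump(f,open("w2.pkl","wb"))
s=bot.observe();print(s["t"],s["tcp_pos"],np.array(s["eef_rot"]).round(4),s["qpos"])
E
```

```text
3.5333 [ 0.59732394 -0.03451219  0.25409987] [[ 9.609e-01 -2.769e-01  1.000e-04]
 [-2.769e-01 -9.609e-01 -2.000e-04]
 [ 2.000e-04  1.000e-04 -1.000e+00]] [-7.68399414e-02  3.35707255e-01  1.43945055e+00 -1.73939928e-04
  1.36631136e+00  1.77451957e+00]
```

View pics/w2.png

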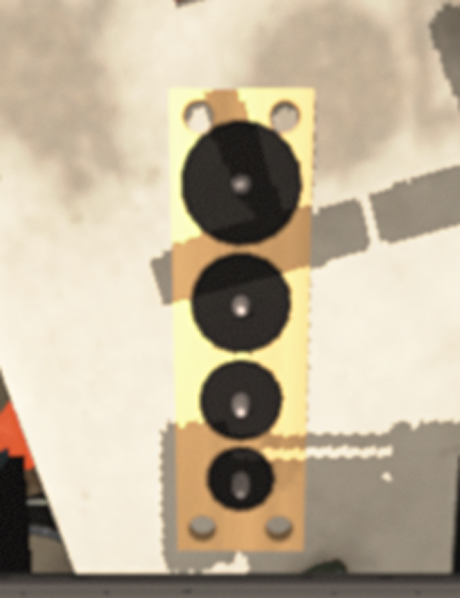

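```bash
python3 - <<'E'
from h import *
import pickle
f=pickle.load(open("w2.pkl","rb"))
P=lambda U,V:((U+.5)/2.3-.5+180,(V+.5)/2.3-.5+30)
def fit(name,pts,z):
    W=np.array([onz(f,*P(*p),z)[:2] for p in pts]);c=W.mean(0)
    d=(W[0]+W[1]-W[2]-W[3])/2; print(name,W.round(4).tolist(),c.round(4),"len",np.hypot(*d).round(4),"ang",np.degrees(np.arctan2(d[1],d[0])).round(2),"w",np.hypot(*(W[0]-W[1])).round(4),np.hypot(*(W[2]-W[3])).round(4))
fit("holes",[(198,115),(285,115),(202,527),(279,527)],.012)
fit("corn",[(168,88),(315,88),(177,550),(304,550)],.012)
W=np.array([onz(f,*P(*p),.0135)[:2] for p in[(241,182),(241,303),(241,400),(240,478)]]);y=np.array([72,16,-32.5,-74])/1e3
A=np.polyfit(y,W,1);print("pads c",A[1].round(4),"ang",np.degrees(np.arctan2(A[0][1],A[0][0])).round(2),np.hypot(*A[0]))
E
```

```text
holes [[0.7, -0.0425], [0.689, -0.0808], [0.5049, 0.0143], [0.4938, -0.0242]] [ 0.597  -0.0333] len 0.2032 ang -16.21 w 0.0399 0.0401
corn [[0.715, -0.0327], [0.6965, -0.097], [0.4962, 0.0306], [0.4777, -0.0333]] [ 0.5963 -0.0331] len 0.2278 ang -16.2 w 0.0669 0.0666
pads c [ 0.5967 -0.0331] ang -16.24 1.0002408921093133
```

>>> {"api": "play_rows", "payload": {
  "motion": [
    [[-0.04,-0.04,0.95],0.02,91],
    [[0,0,0.95],0,91],
    [[0,0,0.95],0,91],
    [[0,0,0.95],0,91],
    [[0,0,0.95],0,91],
    [[0,0,0.95],0,91],
    [[0,0,0.95],0,91],
    [[0,0,0.95],0,91],
    [[0,0,0.95],0,91],
    [[0,0,0.85],0,91]
  ]
}}

```text
t: 4.37
tcp_pos: [0.5966, -0.033, 0.0177]
eef_rot: [[0.96, -0.279, -0.0], [-0.279, -0.96, -0.0], [-0.0, 0.0, -1.0]]
force: [0.1, 0.0, -0.1]
gripper_width: 0.998
gripper_force: 0.0
```

>>> {"api": "play_rows", "payload": {
  "motion": [
    [[0,0,0.3],0,91],
    [[0,0,0.18],0,91],
    [[0,0,0],0,91],
    [[0,0,0],0,91]
  ]
}}

```text
t: 4.7
tcp_pos: [0.5979, -0.0327, 0.008]
eef_rot: [[0.96, -0.279, 0.002], [-0.279, -0.96, -0.0], [0.002, -0.0, -1.0]]
force: [0.6, 0.4, -0.6]
gripper_width: 0.997
gripper_force: 0.0
```

>>> {"api": "play_rows", "payload": {
  "motion": [
    [[0,0,0],0,91],
    [[0,0,0],0,91]
  ]
}}

```text
t: 4.87
tcp_pos: [0.598, -0.0325, 0.0083]
eef_rot: [[0.96, -0.28, 0.003], [-0.28, -0.96, -0.0], [0.003, -0.0, -1.0]]
force: [-0.1, -0.5, -0.4]
gripper_width: 1.003
gripper_force: 0.0
```

```bash
python3 - <<'E'
from h import *
import pickle
f=bot.grab_frame("scene");save(f,"s2.png",k=1.4)
s=bot.observe();print(s["t"],s["tcp_pos"],s["qpos"],s["dq"],s["effort"],s["force"],s["moment"])
E
```

```text
4.9167 [ 0.59777208 -0.03247325  0.00810427] [-7.34244834e-02  5.48582595e-01  1.76810575e+00 -1.38526013e-04
  8.22655532e-01  1.78068871e+00] [ 0.00130102  0.00516203  0.00580989  0.00041804 -0.00279409  0.00010121] [-2.60369328e-02 -4.71833467e+01 -1.73922586e+01  1.28563753e-02
 -9.25887167e-02 -1.24591479e-03] [-0.24970419  0.72937275  0.25202594] [ 0.04296466 -0.01110336  0.01822849]
```

View pics/s2.png

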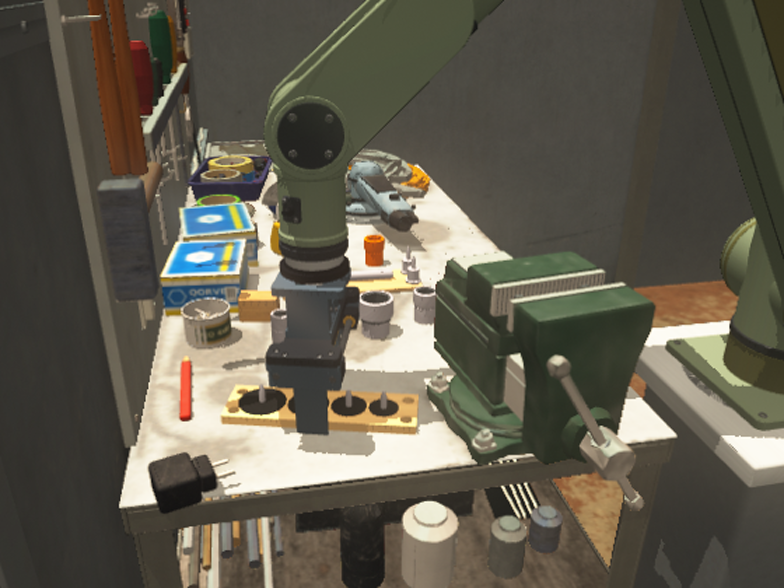

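>>> {"api": "play_rows", "payload": {
  "motion": [
    [[0,0,0.08],0,91],
    [[0,0,0.08],0,91],
    [[0,0,0],0,91]
  ]
}}

```text
t: 5.17
tcp_pos: [0.5967, -0.0324, 0.0027]
eef_rot: [[0.96, -0.28, -0.001], [-0.28, -0.96, -0.0], [-0.0, 0.0, -1.0]]
force: [0.5, 0.4, -0.2]
gripper_width: 0.995
gripper_force: 0.0
```

```bash
python3 - <<'E'
from h import *
s=bot.observe();print(s["t"],s["tcp_pos"],s["qpos"],s["effort"],s["force"],s["moment"])
E
```

```text
5.1667 [ 0.59673787 -0.03241138  0.00268669] [-7.34467278e-02  5.55324080e-01  1.77293176e+00 -1.43242324e-04
  8.13848362e-01  1.78085270e+00] [-6.69112836e-03 -4.77257466e+01 -1.74202162e+01  1.36338762e-02
 -1.45190824e-01 -1.60605614e-04] [ 0.45199698  0.44268292 -0.15957463] [ 0.08330225  0.0303221  -0.01085311]
```

>>> {"api": "play_rows", "payload": {
  "motion": [
    [[0,0,0],0,62],
    [[0,0,0],0,58],
    [[0,0,0],0,55],
    [[0,0,0],0,55],
    [[0,0,0],0,55],
    [[0,0,0],0,55],
    [[0,0,0],0,55],
    [[0,0,0],0,55]
  ]
}}

```text
t: 5.83
tcp_pos: [0.5969, -0.0327, 0.0029]
eef_rot: [[0.96, -0.279, -0.0], [-0.279, -0.96, -0.0], [0.0, 0.0, -1.0]]
force: [-0.5, -2.1, 0.0]
gripper_width: 0.719
gripper_force: 30.0
```

>>> {"api": "play_rows", "payload": {
  "motion": [
    [[0,0,-0.2],0,55],
    [[0,0,-0.4],0,55],
    [[0,0,-0.6],0,55],
    [[0,0,-0.6],0,55],
    [[0,0,-0.6],0,55],
    [[0,0,-0.6],0,55],
    [[0,0,-0.6],0,55],
    [[0,0,-0.4],0,55],
    [[0,0,0],0,55],
    [[0,0,0],0,55]
  ]
}}

```text
t: 6.67
tcp_pos: [0.5971, -0.0323, 0.1034]
eef_rot: [[0.96, -0.28, 0.001], [-0.28, -0.96, 0.0], [0.001, -0.0, -1.0]]
force: [-0.0, 0.4, -3.4]
gripper_width: 0.718
gripper_force: 30.0
```

```bash
python3 - <<'E'
from h import *
import pickle
s=bot.observe();print(s["t"],s["tcp_pos"],s["force"],s["moment"],s["gripper_width"])
f=bot.grab_frame("wrist");save(f,"w3.png",(150,0,410,300),1.9);pickle.dump(f,open("w3.pkl","wb"))
E
```

```text
6.6667 [ 0.59712743 -0.03228893  0.10343659] [-0.0086877   0.42386456 -3.43147029] [ 0.12581181  0.08151341 -0.0098659 ] 0.7175617794118904
```

View pics/w3.png

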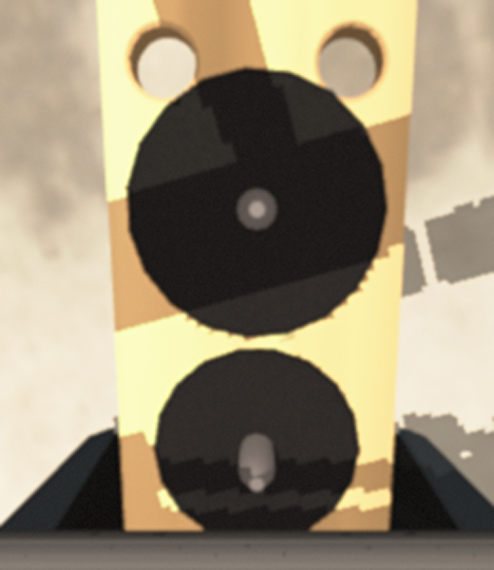

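```bash
python3 - <<'E'
from h import *
import pickle
f=pickle.load(open("w3.pkl","rb"))
P=lambda U,V:((U+.5)/1.9-.5+150,(V+.5)/1.9-.5+0)
T=np.array([.59713,-.03229]);a=np.radians(-16.2);X=np.array([np.cos(a),np.sin(a)]);Y=np.array([np.sin(a),-np.cos(a)])
b=.1034-.0027
for n,p,z in[("pad58",(257,203),.0135),("peg58",(257,208),.036),("holeL",(164,65),.012),("holeR",(350,61),.012),("peg50",(257,484),.036)]:
    w=onz(f,*P(*p),b+z);d=w[:2]-T;print(n,w.round(4),"tool",(d@X).round(4),(d@Y).round(4))
D=np.array([.5966,-.0332])-T;print(D@X,D@Y)
for p in[(200,330),(385,120)]:print(world(f,*P(*p)).round(4))
E
```

```text
pad58 [ 0.6675 -0.0517  0.1142] tool 0.0729 -0.001
peg58 [ 0.6665 -0.0514  0.1367] tool 0.072 -0.001
holeL [ 0.6998 -0.0407  0.1127] tool 0.1009 -0.0205
holeR [ 0.6896 -0.0785  0.1127] tool 0.1017 0.0186
peg50 [ 0.6131 -0.0359  0.1367] tool 0.0163 -0.001
-0.00025507374691311017 0.0010217325401668193
[ 0.6438 -0.031   0.1117]
[ 0.6763 -0.083   0.1118]
```

>>> {"api": "play_rows", "payload": {
  "motion": [
    [[0,0,-0.3],-0.5,55],
    [[0,0,-0.3],-0.69,55],
    [[0,0,-0.2],-0.69,55],
    [[0,0,0],-0.69,55],
    [[-0.06,0.3,0],0,55],
    [[-0.14,0.6,0],0,55],
    [[-0.2,0.84,0],0,55],
    [[-0.2,0.84,0],0,55],
    [[-0.2,0.84,0],0,55],
    [[-0.2,0.84,0],0,55]
  ]
}}

```text
t: 7.55
tcp_pos: [0.5692, -0.1397, 0.1217]
eef_rot: [[1.0, -0.016, -0.003], [-0.016, -1.0, 0.0], [-0.003, -0.0, -1.0]]
force: [0.1, 1.5, -3.7]
gripper_width: 0.718
gripper_force: 30.0
```

>>> {"api": "play_rows", "payload": {
  "motion": [
    [[-0.2,0.84,0],0,55],
    [[-0.2,0.84,0],0,55],
    [[-0.2,0.84,0],0,55],
    [[-0.2,0.84,0],0,55],
    [[-0.2,0.84,0],0,55],
    [[-0.2,0.84,0],0,55],
    [[-0.2,0.84,0],0,55],
    [[-0.2,0.84,0],0,55],
    [[-0.2,0.84,0],0,55],
    [[-0.2,0.84,0],0,55]
  ]
}}

```text
t: 8.38
tcp_pos: [0.516, -0.3488, 0.1216]
eef_rot: [[1.0, -0.017, -0.002], [-0.017, -1.0, 0.001], [-0.002, -0.001, -1.0]]
force: [-0.7, 0.0, -3.2]
gripper_width: 0.72
gripper_force: 30.0
```

>>> {"api": "play_rows", "payload": {
  "motion": [
    [[-0.2,0.84,0],0,55],
    [[-0.15,0.6,0],0,55],
    [[-0.1,0.34,0],0,55],
    [[0,0,0],0,55],
    [[0,0,0],0,55],
    [[0,0,0],0,55]
  ]
}}

```text
t: 8.88
tcp_pos: [0.5057, -0.3911, 0.1227]
eef_rot: [[1.0, -0.014, -0.0], [-0.014, -1.0, 0.001], [-0.0, -0.001, -1.0]]
force: [-0.3, -0.3, -3.7]
gripper_width: 0.724
gripper_force: 30.0
```

```bash
python3 - <<'E'
from h import *
s=bot.observe();print(s["t"],s["tcp_pos"],np.array(s["eef_rot"]).round(4),s["force"],s["moment"],s["gripper_width"])
E
```

```text
8.8833 [ 0.50568047 -0.39105908  0.12268261] [[ 9.999e-01 -1.410e-02 -4.000e-04]
 [-1.410e-02 -9.999e-01  1.100e-03]
 [-5.000e-04 -1.100e-03 -1.000e+00]] [-0.31125334 -0.3215154  -3.70239891] [0.00983586 0.02112911 0.00628172] 0.7236056175147203
```

>>> {"api": "play_rows", "payload": {
  "motion": [
    [[0.01,0.03,0.4],0,55],
    [[0,0,0.5],0,55],
    [[0,0,0.5],0,55],
    [[0,0,0.4],0,55],
    [[0,0,0.4],0,55],
    [[0,0,0.25],0,55],
    [[0,0,0],0,55],
    [[0,0,0],0,55]
  ]
}}

```text
t: 9.55
tcp_pos: [0.5059, -0.3928, 0.0614]
eef_rot: [[1.0, -0.014, -0.0], [-0.014, -1.0, 0.0], [-0.0, -0.0, -1.0]]
force: [0.2, 0.2, -2.4]
gripper_width: 0.721
gripper_force: 30.0
```

>>> {"api": "play_rows", "payload": {
  "motion": [
    [[0,0,0.16],0,55],
    [[0,0,0.16],0,55],
    [[0,0,0.16],0,55],
    [[0,0,0.16],0,55],
    [[0,0,0.16],0,55],
    [[0,0,0.12],0,55],
    [[0,0,0],0,55],
    [[0,0,0],0,55]
  ]
}}

```text
t: 10.22
tcp_pos: [0.5058, -0.3928, 0.0384]
eef_rot: [[1.0, -0.014, -0.0], [-0.014, -1.0, 0.0], [-0.0, -0.0, -1.0]]
force: [0.6, -0.1, -2.3]
gripper_width: 0.721
gripper_force: 30.0
```

```bash
python3 - <<'E'
from h import *
s=bot.observe();print(s["t"],s["tcp_pos"],s["force"],s["moment"],s["gripper_width"])
f=bot.grab_frame("wrist");save(f,"w4.png",(130,0,430,290),1.8)
E
```

```text
10.2167 [ 0.50575557 -0.39284284  0.03843182] [ 0.59978659 -0.08697355 -2.25466474] [-0.01452236  0.05879394  0.06125442] 0.7212799020424432
```

View pics/w4.png

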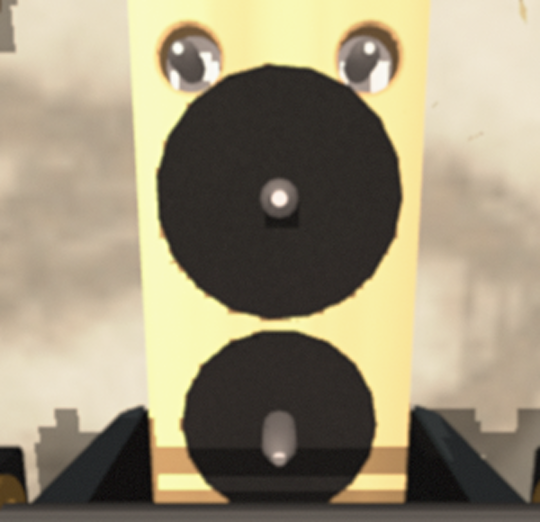

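>>> {"api": "play_rows", "payload": {
  "motion": [
    [[0,0,0.04],0,55],
    [[0,0,0.03],0,55],
    [[0,0,0],0,55],
    [[0,0,0],0,70],
    [[0,0,0],0,80],
    [[0,0,0],0,91],
    [[0,0,0],0,91],
    [[0,0,0],0,91],
    [[0,0,0],0,91]
  ]
}}

```text
t: 11.02
tcp_pos: [0.506, -0.393, 0.0372]
eef_rot: [[1.0, -0.014, 0.0], [-0.014, -1.0, -0.0], [0.0, 0.0, -1.0]]
force: [-0.3, 0.3, -0.5]
gripper_width: 1.001
gripper_force: 0.0
```

>>> {"api": "play_rows", "payload": {
  "motion": [
    [[0,0,-0.5],0,91],
    [[0,0,-0.9],0,91],
    [[0,0,-0.95],0,91],
    [[0,0,-0.95],0,91],
    [[0,0,-0.95],0,91],
    [[0,0,-0.95],0,91],
    [[0,-0.7,-0.95],0,91],
    [[0,-0.7,-0.95],0,91],
    [[0,-0.7,-0.95],0,91],
    [[0,-0.7,-0.4],0,91]
  ]
}}

```text
t: 11.85
tcp_pos: [0.5079, -0.3229, 0.2518]
eef_rot: [[1.0, -0.015, 0.005], [-0.015, -1.0, -0.003], [0.005, 0.003, -1.0]]
force: [0.5, 0.8, 0.5]
gripper_width: 0.996
gripper_force: 0.0
```

>>> {"api": "play_rows", "payload": {
  "motion": [
    [[0,-0.9,0],0,91],
    [[0,-0.9,0],0,91],
    [[0,-0.9,0],0,91],
    [[0,-0.8,0],0,91],
    [[0,0,0],0,91],
    [[0,0,0],0,91]
  ]
}}

```text
t: 12.35
tcp_pos: [0.508, -0.2345, 0.2479]
eef_rot: [[1.0, -0.012, -0.0], [-0.012, -1.0, -0.0], [-0.0, 0.0, -1.0]]
force: [0.3, -1.3, -0.2]
gripper_width: 0.999
gripper_force: 0.0
```

```bash
python3 - <<'E'
from h import *
import pickle
s=bot.observe();print(s["t"],s["tcp_pos"],s["force"])
f=bot.grab_frame("wrist");save(f,"w5.png",(180,20,420,290),2.2);pickle.dump(f,open("w5.pkl","wb"))
E
```

```text
12.35 [ 0.50795898 -0.2345323   0.24790298] [ 0.33037642 -1.29133898 -0.16750398]
```

View pics/w5.png

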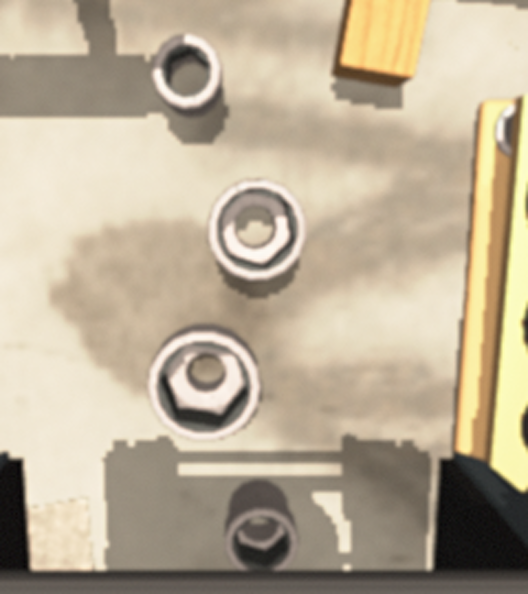

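```bash
python3 - <<'E'
from h import *
import pickle
f=pickle.load(open("w5.pkl","rb"))
for n,p,z in[(17,(186.5,72),.048),(24,(260.5,536),.05),(30,(256.5,230),.054),(36,(204.5,383),.058)]:
    q=((p[0]+.5)/2.2-.5+180,(p[1]+.5)/2.2-.5+20)
    Z=[world(f,q[0]+i,q[1]+j)[2] for i in range(-25,26) for j in range(-25,26)]
    Z=np.array(Z);Z=Z[(Z>.03)&(Z<.08)]
    print(n,onz(f,*q,z).round(4),np.percentile(Z,[90,98]).round(4) if len(Z) else 0)
E
```

```text
17 [ 0.6304 -0.2163  0.048 ] [0.048  0.0487]
24 [ 0.4192 -0.2469  0.05  ] [0.0501 0.0508]
30 [ 0.5651 -0.2454  0.054 ] [0.0541 0.0547]
36 [ 0.4978 -0.2215  0.058 ] [0.0579 0.0586]
```

>>> {"api": "play_rows", "payload": {
  "motion": [
    [[0.974,-0.15,0.9],0,91],
    [[0.974,-0.15,0.9],0,91],
    [[0.974,-0.15,0.9],0,91],
    [[0.974,-0.15,0.9],0,91],
    [[0.974,-0.15,0.9],0,91],
    [[0,0,0.6],0,91],
    [[0,0,0.6],0,91],
    [[0,0,0.6],0,91],
    [[0,0,0.5],0,91],
    [[0,0,0],0,91]
  ]
}}

```text
t: 13.23
tcp_pos: [0.6281, -0.219, 0.0744]
eef_rot: [[1.0, -0.015, -0.006], [-0.015, -1.0, 0.002], [-0.006, -0.002, -1.0]]
force: [0.2, -0.6, -0.2]
gripper_width: 0.996
gripper_force: 0.0
```

>>> {"api": "play_rows", "payload": {
  "motion": [
    [[0,0,0.8],0,70],
    [[0,0,0.8],0,60],
    [[0,0,0.5],0,50],
    [[0,0,0.25],0,50],
    [[0,0,0],0,50],
    [[0,0,0],0,50]
  ]
}}

```text
t: 13.73
tcp_pos: [0.6305, -0.2189, 0.0199]
eef_rot: [[1.0, -0.015, 0.001], [-0.015, -1.0, -0.0], [0.001, 0.0, -1.0]]
force: [0.3, 0.2, 0.3]
gripper_width: 0.592
gripper_force: 0.0
```

>>> {"api": "play_rows", "payload": {
  "motion": [
    [[0,0,0],0,38],
    [[0,0,0],0,33],
    [[0,0,0],0,29],
    [[0,0,0],0,22],
    [[0,0,0],0,15],
    [[0,0,0],0,15],
    [[0,0,0],0,15],
    [[0,0,0],0,15]
  ]
}}

```text
t: 14.4
tcp_pos: [0.6306, -0.2183, 0.0204]
eef_rot: [[1.0, -0.014, 0.001], [-0.014, -1.0, -0.0], [0.001, 0.0, -1.0]]
force: [-0.7, 1.5, 5.4]
gripper_width: 0.317
gripper_force: 30.0
```

>>> {"api": "play_rows", "payload": {
  "motion": [
    [[0,0,-0.4],0,15],
    [[0,0,-0.7],0,15],
    [[0,0,-0.8],0,15],
    [[0,0,-0.8],0,15],
    [[0,0,-0.8],0,15],
    [[0,0,-0.5],0,15],
    [[0,0,0],0,15]
  ]
}}

```text
t: 14.98
tcp_pos: [0.6317, -0.2193, 0.1229]
eef_rot: [[1.0, -0.014, 0.006], [-0.014, -1.0, -0.003], [0.006, 0.002, -1.0]]
force: [1.6, -1.0, -1.4]
gripper_width: 0.317
gripper_force: 30.0
```

>>> {"api": "play_rows", "payload": {
  "motion": [
    [[-0.392,0.352,0],0,15],
    [[-0.784,0.704,0],0,15],
    [[-0.784,0.704,0],0,15],
    [[-0.784,0.704,0],0,15],
    [[-0.784,0.704,0],0,15],
    [[-0.784,0.704,0],0,15],
    [[-0.784,0.704,0],0,15],
    [[-0.784,0.704,0],0,15],
    [[-0.784,0.704,0],0,15],
    [[-0.784,0.704,0],0,15]
  ]
}}

```text
t: 15.82
tcp_pos: [0.4384, -0.3832, 0.1176]
eef_rot: [[1.0, -0.014, -0.003], [-0.014, -1.0, 0.002], [-0.003, -0.002, -1.0]]
force: [-0.4, -0.2, -1.2]
gripper_width: 0.321
gripper_force: 30.0
```

>>> {"api": "play_rows", "payload": {
  "motion": [
    [[-0.392,0.352,0],0,15],
    [[0,0,0],0,15],
    [[0,0,0],0,15],
    [[0,0,0],0,15]
  ]
}}

```text
t: 16.15
tcp_pos: [0.4318, -0.3909, 0.1189]
eef_rot: [[1.0, -0.014, -0.0], [-0.014, -1.0, 0.001], [-0.0, -0.001, -1.0]]
force: [-0.7, -0.1, -0.5]
gripper_width: 0.317
gripper_force: 30.0
```

```bash
python3 - <<'E'
from h import *
a=bot.grab_frame("wrist")["pixels"][100:300,180:380,::-1];f=bot.grab_frame("scene")
u,v=map(int,proj(f,[.4318,-.3909,.12]));b=f["pixels"][v-60:v+40,u-60:u+40,::-1]
cv2.imwrite("pics/c1.png",np.hstack([cv2.resize(a,(400,400)),cv2.resize(b,(400,400),interpolation=cv2.INTER_CUBIC)]))
E
```

```text
(no output)
```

View pics/c1.png

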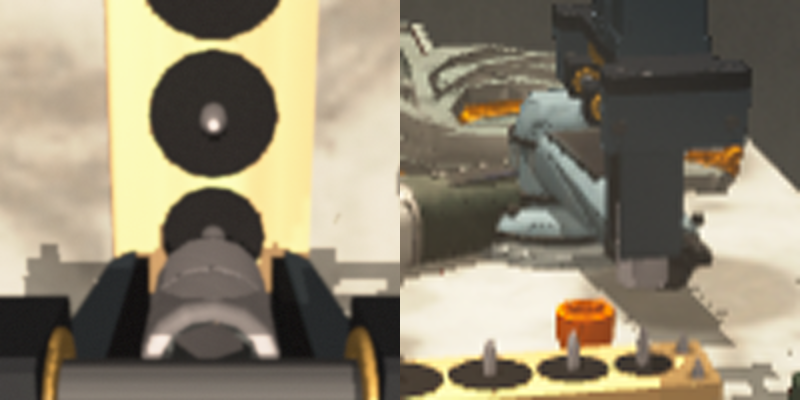

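>>> {"api": "play_rows", "payload": {
  "motion": [
    [[0,0.03,0.3],0,15],
    [[0,0,0.3],0,15],
    [[0,0,0.3],0,15],
    [[0,0,0.3],0,15],
    [[0,0,0.3],0,15],
    [[0,0,0.3],0,15],
    [[0,0,0],0,15],
    [[0,0,0],0,15]
  ]
}}

```text
t: 16.92
tcp_pos: [0.4313, -0.3922, 0.0738]
eef_rot: [[1.0, -0.014, -0.001], [-0.014, -1.0, 0.001], [-0.001, -0.001, -1.0]]
force: [-0.2, 0.7, -0.6]
gripper_width: 0.322
gripper_force: 30.0
```

>>> {"api": "play_rows", "payload": {
  "motion": [
    [[0,0,0.08],0,15],
    [[0,0,0.08],0,15],
    [[0,0,0.06],0,15],
    [[0,0,0],0,15],
    [[0,0,0],0,15]
  ]
}}

```text
t: 17.33
tcp_pos: [0.4316, -0.3924, 0.0691]
eef_rot: [[1.0, -0.014, 0.0], [-0.014, -1.0, -0.0], [0.0, 0.0, -1.0]]
force: [0.9, 0.6, -2.0]
gripper_width: 0.321
gripper_force: 30.0
```

>>> {"api": "play_rows", "payload": {
  "motion": [
    [[0,0,0.05],0,15],
    [[0,0,0],0,15],
    [[0,0,0],0,32],
    [[0,0,0],0,36],
    [[0,0,0],0,50],
    [[0,0,0],0,70],
    [[0,0,0],0,80],
    [[0,0,0],0,80]
  ]
}}

```text
t: 18.0
tcp_pos: [0.4316, -0.3924, 0.0677]
eef_rot: [[1.0, -0.014, 0.0], [-0.014, -1.0, -0.0], [0.0, 0.0, -1.0]]
force: [0.7, -0.1, -1.0]
gripper_width: 0.654
gripper_force: 0.0
```

>>> {"api": "play_rows", "payload": {
  "motion": [
    [[0,0,-0.5],0,91],
    [[0,0,-0.9],0,91],
    [[0,0,-0.9],0,91],
    [[0,0,-0.9],0,91],
    [[0,0,-0.8],0,91],
    [[-0.13,-0.95,0],0,91],
    [[-0.13,-0.95,0],0,91],
    [[-0.13,-0.97,0],0,91],
    [[-0.13,-0.95,0],0,91],
    [[-0.13,-0.95,0],0,91]
  ]
}}

```text
t: 18.83
tcp_pos: [0.4167, -0.2718, 0.1677]
eef_rot: [[1.0, -0.015, 0.0], [-0.015, -1.0, -0.0], [0.0, 0.0, -1.0]]
force: [0.9, -0.1, -0.3]
gripper_width: 0.997
gripper_force: 0.0
```

>>> {"api": "play_rows", "payload": {
  "motion": [
    [[0,-0.7,0],0,91],
    [[0,-0.3,0],0,91],
    [[0,0,0],0,91],
    [[0,0,0],0,91]
  ]
}}

```text
t: 19.17
tcp_pos: [0.4178, -0.2483, 0.1679]
eef_rot: [[1.0, -0.014, 0.001], [-0.014, -1.0, -0.001], [0.001, 0.001, -1.0]]
force: [-0.5, -0.1, 0.6]
gripper_width: 1.001
gripper_force: 0.0
```

```bash
python3 - <<'E'
from h import *
s=bot.observe();print(s["t"],s["tcp_pos"],s["force"])
a=bot.grab_frame("wrist")["pixels"][:,:,::-1];t=bot.grab_frame("top");f=bot.grab_frame("scene")
u,v=map(int,proj(f,[.4318,-.391,.07]));b=f["pixels"][v-50:v+50,u-70:u+30,::-1]
u,v=map(int,proj(t,[.4318,-.391,.09]));c=t["pixels"][v-60:v+40,u-50:u+50,::-1]
R=lambda x:cv2.resize(x,(400,400),interpolation=cv2.INTER_CUBIC)
cv2.imwrite("pics/c2.png",np.hstack([R(c),R(b)]))
E
```

```text
19.1667 [ 0.41779157 -0.24833605  0.16792314] [-0.54418419 -0.1190848   0.61892904]
```

View pics/c2.png

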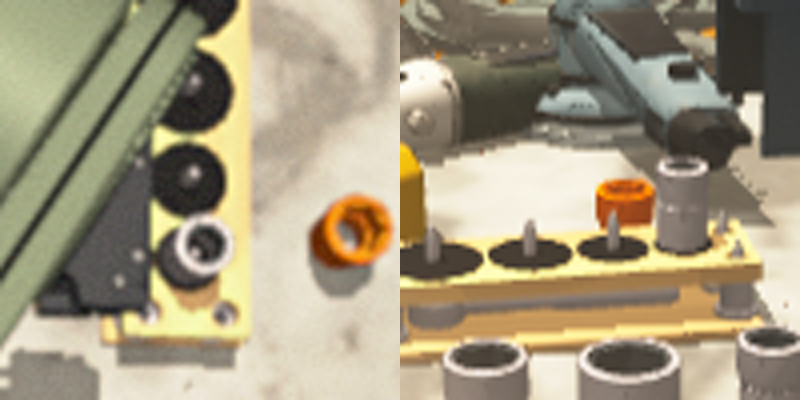

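>>> {"api": "play_rows", "payload": {
  "motion": [
    [[0,0,0.6],0,91],
    [[0,0,0.9],0,91],
    [[0,0,0.9],0,91],
    [[0,0,0.9],0,91],
    [[0,0,0.9],0,75],
    [[0,0,0.9],0,65],
    [[0,0,0.5],0,58],
    [[0,0,0.28],0,55],
    [[0,0,0],0,50],
    [[0,0,0],0,45]
  ]
}}

```text
t: 20.15
tcp_pos: [0.4177, -0.2485, 0.0208]
eef_rot: [[1.0, -0.015, 0.0], [-0.015, -1.0, -0.0], [0.0, 0.0, -1.0]]
force: [0.1, -1.4, 0.4]
gripper_width: 0.593
gripper_force: 0.0
```

>>> {"api": "play_rows", "payload": {
  "motion": [
    [[0,0,0],0,40],
    [[0,0,0],0,37],
    [[0,0,0],0,33],
    [[0,0,0],0,25],
    [[0,0,0],0,22],
    [[0,0,0],0,22],
    [[0,0,0],0,22],
    [[0,0,0],0,22]
  ]
}}

```text
t: 20.82
tcp_pos: [0.418, -0.2483, 0.0215]
eef_rot: [[1.0, -0.014, 0.002], [-0.014, -1.0, -0.001], [0.002, 0.001, -1.0]]
force: [0.9, -0.1, 5.9]
gripper_width: 0.37
gripper_force: 30.0
```

>>> {"api": "play_rows", "payload": {
  "motion": [
    [[0,0,-0.4],0,22],
    [[0,0,-0.7],0,22],
    [[0,0,-0.8],0,22],
    [[0,0,-0.8],0,22],
    [[0,0,-0.8],0,22],
    [[0,0,-0.5],0,22],
    [[0,0,0],0,22],
    [[0,0,0],0,22]
  ]
}}

```text
t: 21.48
tcp_pos: [0.4172, -0.2477, 0.1206]
eef_rot: [[1.0, -0.014, 0.0], [-0.014, -1.0, -0.0], [0.0, 0.0, -1.0]]
force: [-0.2, 0.1, -2.5]
gripper_width: 0.367
gripper_force: 30.0
```

```bash
cat > held.py <<'E'
from h import *
s=bot.observe();T=np.array(s["tcp_pos"]);R=np.array(s["eef_rot"])
for n in("wrist","scene"):
    f=bot.grab_frame(n);d=f["depth"];v,u=np.nonzero(d>0);dd=d[v,u]
    a,b=ray(f,u.astype(float),v.astype(float));E=f["extrinsics"]
    W=np.c_[a*dd,-b*dd,-dd]@E[:3,:3].T+E[:3,3];p=(W-T)@R*1e3
    m=(abs(p[:,0])<45)&(abs(p[:,1])<26)&(p[:,2]>-55)&(p[:,2]<40);q=p[m]
    print(n,m.sum())
    for lo in range(-50,40,5):
        k=q[(q[:,2]>=lo)&(q[:,2]<lo+5)]
        if len(k)>3: print(lo,len(k),"x",np.percentile(k[:,0],[2,98]).round(1),"y",np.percentile(k[:,1],[2,98]).round(1))
E
python3 held.py
```

```text
wrist 7655
-50 464 x [-13.7  18.7] y [-25.5  25.4]
-45 428 x [-14.2  18.6] y [-25.3  25.4]
-40 358 x [-13.9  18.7] y [-25.2  25.7]
-35 336 x [-14.2  18.6] y [-25.4  25.3]
-30 1971 x [-18.9  18.3] y [-22.3  21.8]
-25 680 x [-16.7  18.4] y [-24.2  24.2]
-20 507 x [ 5.2 18.4] y [-24.9  24. ]
-15 466 x [ 5.  18.4] y [-24.5  23.5]
-10 237 x [-5.3 18.4] y [-25.4  23.7]
-5 364 x [-8.5 18.3] y [-23.1  21.2]
0 279 x [-11.6  16.7] y [-19.5  17.2]
5 311 x [-12.6  13.5] y [-14.8  12.7]
10 272 x [-12.7  13.7] y [-14.9  12.7]
15 240 x [-12.7  13.5] y [-15.3  13.1]
20 23 x [-12.8  13.4] y [-14.3   8.1]
scene 336
-50 5 x [16.6 17.9] y [16.4 24.2]
-45 9 x [ 8.8 17.5] y [-14.7  23.9]
-40 16 x [-2.7 17.7] y [-25.  24.]
-35 22 x [ 8.2 17.4] y [-25.4  23.7]
-30 15 x [-3.4 17.2] y [-25.7  25.6]
-25 24 x [-18.3  17.8] y [-26.   24.5]
-20 22 x [-14.   17.5] y [-25.7  23.2]
-15 21 x [-13.8  17.5] y [-26.   22.6]
-10 25 x [-16.8  17.5] y [-25.6  21.2]
-5 26 x [-14.   17.5] y [-25.9  22.2]
0 24 x [-14.4  17.2] y [-25.5  21. ]
5 20 x [-16.6  10.4] y [-18.6  -8.2]
10 37 x [-18.  12.] y [-17.5  -4.2]
15 36 x [-18.9  12.1] y [-18.4  -3.9]
20 30 x [-18.1  11.1] y [-18.2  -5. ]
```

>>> {"api": "play_rows", "payload": {
  "motion": [
    [[0.15,0.4,0],0,22],
    [[0.32,0.8,0],0,22],
    [[0.35,0.85,0],0,22],
    [[0.35,0.85,0],0,22],
    [[0.35,0.85,0],0,22],
    [[0.35,0.85,0],0,22],
    [[0.3,0.75,0],0,22],
    [[0.15,0.4,0],0,22],
    [[0,0,0],0,22],
    [[0,0,0],0,22]
  ]
}}

```text
t: 22.42
tcp_pos: [0.4727, -0.3921, 0.1195]
eef_rot: [[1.0, -0.015, -0.002], [-0.015, -1.0, 0.002], [-0.002, -0.002, -1.0]]
force: [-0.2, 0.2, -1.7]
gripper_width: 0.367
gripper_force: 30.0
```

>>> {"api": "play_rows", "payload": {
  "motion": [
    [[0,0,0.2],0,22],
    [[0,0,0.2],0,22],
    [[0,0,0.2],0,22],
    [[0,0,0.2],0,22],
    [[0,0,0],0,22],
    [[0,0,0],0,22]
  ]
}}

```text
t: 22.92
tcp_pos: [0.4731, -0.392, 0.1003]
eef_rot: [[1.0, -0.014, -0.001], [-0.014, -1.0, 0.001], [-0.001, -0.001, -1.0]]
force: [0.2, 0.6, -2.1]
gripper_width: 0.366
gripper_force: 30.0
```

>>> {"api": "play_rows", "payload": {
  "motion": [
    [[0,0,0.3],0,22],
    [[0,0,0.3],0,22],
    [[0,0,0.3],0,22],
    [[0,0,0.2],0,22],
    [[0,0,0.1],0,22],
    [[0,0,0],0,22],
    [[0,0,0],0,22]
  ]
}}

```text
t: 23.5
tcp_pos: [0.4734, -0.3925, 0.0706]
eef_rot: [[1.0, -0.014, 0.0], [-0.014, -1.0, -0.0], [0.0, 0.0, -1.0]]
force: [0.1, -0.3, -3.7]
gripper_width: 0.368
gripper_force: 30.0
```

>>> {"api": "play_rows", "payload": {
  "motion": [
    [[0,0,0.05],0,22],
    [[0,0,0.03],0,22],
    [[0,0,0],0,22],
    [[0,0,0],0,36],
    [[0,0,0],0,42],
    [[0,0,0],0,55],
    [[0,0,0],0,70],
    [[0,0,0],0,80],
    [[0,0,0],0,80]
  ]
}}

```text
t: 24.25
tcp_pos: [0.4734, -0.3925, 0.0688]
eef_rot: [[1.0, -0.014, 0.0], [-0.014, -1.0, -0.0], [0.0, 0.0, -1.0]]
force: [0.7, -0.5, -0.3]
gripper_width: 0.722
gripper_force: 0.0
```

>>> {"api": "play_rows", "payload": {
  "motion": [
    [[0,0,-0.5],0,91],
    [[0,0,-0.9],0,91],
    [[0,0,-0.9],0,91],
    [[0,0,-0.9],0,91],
    [[0,0,-0.8],0,91],
    [[0.5,-0.8,0],0,91],
    [[0.58,-0.95,0],0,91],
    [[0.58,-0.95,0],0,91],
    [[0.58,-0.95,0],0,91],
    [[0.58,-0.95,0],0,91]
  ]
}}

```text
t: 25.08
tcp_pos: [0.546, -0.2774, 0.1688]
eef_rot: [[1.0, -0.015, 0.0], [-0.015, -1.0, -0.0], [0.0, 0.0, -1.0]]
force: [-0.0, -0.5, -0.5]
gripper_width: 0.996
gripper_force: 0.0
```

>>> {"api": "play_rows", "payload": {
  "motion": [
    [[0.5,-0.8,0],0,91],
    [[0.27,-0.5,0],0,91],
    [[0,0,0],0,91],
    [[0,0,0],0,91]
  ]
}}

```text
t: 25.42
tcp_pos: [0.5651, -0.2462, 0.1686]
eef_rot: [[1.0, -0.013, -0.001], [-0.013, -1.0, -0.001], [-0.001, 0.001, -1.0]]
force: [-1.4, -0.5, -0.5]
gripper_width: 0.997
gripper_force: 0.0
```

```bash
cat > chk.py <<'E'
from h import *
# per peg: heights of point cloud near each axis, from all fixed cameras
s=bot.observe();print(s["t"],s["tcp_pos"])
for n in("top","scene"):
    f=bot.grab_frame(n);d=f["depth"];v,u=np.nonzero(d>0);dd=d[v,u]
    a,b=ray(f,u.astype(float),v.astype(float));E=f["extrinsics"]
    W=np.c_[a*dd,-b*dd,-dd]@E[:3,:3].T+E[:3,3]
    for k,x,y in[(17,.4318,-.3918),(24,.4733,-.3923),(30,.5218,-.393),(36,.5778,-.3938)]:
        m=(np.hypot(W[:,0]-x,W[:,1]-y)<.028)&(W[:,2]>.052)&(W[:,2]<.13)&(abs(W[:,0]-x)<.02);q=W[m]
        if len(q)>5:
            r=q[q[:,2]>np.percentile(q[:,2],97)-.003];print(n,k,len(q),"top",np.percentile(q[:,2],[90,97]).round(4),"rim c",((r.max(0)+r.min(0))/2)[:2].round(4))
E
python3 chk.py
```

```text
25.4167 [ 0.56508788 -0.2461935   0.16859356]
top 17 227 top [0.0964 0.0976] rim c [ 0.434  -0.3916]
top 24 275 top [0.0982 0.099 ] rim c [ 0.4697 -0.3909]
top 30 18 top [0.0679 0.0687] rim c [ 0.5199 -0.3916]
top 36 15 top [0.0677 0.0684] rim c [ 0.5753 -0.3923]
scene 17 255 top [0.0913 0.0932] rim c [ 0.4329 -0.3912]
scene 24 318 top [0.0932 0.0947] rim c [ 0.4716 -0.3911]
scene 30 17 top [0.0641 0.0654] rim c [ 0.5218 -0.3916]
scene 36 19 top [0.0647 0.0664] rim c [ 0.5775 -0.3937]
```

>>> {"api": "play_rows", "payload": {
  "motion": [
    [[0,0,0.6],0,91],
    [[0,0,0.9],0,91],
    [[0,0,0.9],0,91],
    [[0,0,0.9],0,91],
    [[0,0,0.9],0,80],
    [[0,0,0.8],0,70],
    [[0,0,0.5],0,62],
    [[0,0,0.28],0,60],
    [[0,0,0],0,56],
    [[0,0,0],0,52]
  ]
}}

```text
t: 26.35
tcp_pos: [0.5651, -0.2472, 0.0245]
eef_rot: [[1.0, -0.015, 0.0], [-0.015, -1.0, -0.0], [0.0, 0.0, -1.0]]
force: [0.1, 0.8, -0.1]
gripper_width: 0.593
gripper_force: 0.0
```

>>> {"api": "play_rows", "payload": {
  "motion": [
    [[0,0,0],0,47],
    [[0,0,0],0,44],
    [[0,0,0],0,40],
    [[0,0,0],0,32],
    [[0,0,0],0,28],
    [[0,0,0],0,28],
    [[0,0,0],0,28],
    [[0,0,0],0,28]
  ]
}}

```text
t: 27.02
tcp_pos: [0.5659, -0.2466, 0.0253]
eef_rot: [[1.0, -0.014, 0.002], [-0.014, -1.0, -0.001], [0.002, 0.001, -1.0]]
force: [-1.1, -0.4, 5.1]
gripper_width: 0.437
gripper_force: 30.0
```

>>> {"api": "play_rows", "payload": {
  "motion": [
    [[0,0,-0.4],0,28],
    [[0,0,-0.7],0,28],
    [[0,0,-0.8],0,28],
    [[0,0,-0.8],0,28],
    [[0,0,-0.8],0,28],
    [[0,0,-0.6],0,28],
    [[0,0,0],0,28],
    [[0,0,0],0,28]
  ]
}}

```text
t: 27.68
tcp_pos: [0.565, -0.2461, 0.1268]
eef_rot: [[1.0, -0.014, 0.0], [-0.014, -1.0, -0.0], [0.0, 0.0, -1.0]]
force: [0.4, 0.1, -3.8]
gripper_width: 0.435
gripper_force: 30.0
```

```bash
python3 held.py|head -16
```

```text
wrist 8564
-50 409 x [-14.2  18.6] y [-25.4  25.5]
-45 344 x [-14.6  18.6] y [-25.4  25.5]
-40 318 x [-14.8  18.5] y [-25.6  25.6]
-35 292 x [-14.3  18.6] y [-25.5  25.4]
-30 2655 x [-19.8  21. ] y [-21.3  21.7]
-25 698 x [-17.2  21.4] y [-24.7  24.5]
-20 472 x [ 0.7 21.5] y [-24.9  24.8]
-15 457 x [-1.9 21.5] y [-24.7  24.8]
-10 377 x [-5.9 21.4] y [-24.6  24.8]
-5 436 x [-9.4 18.3] y [-24.8  24. ]
0 474 x [-10.2  16.6] y [-21.3  14.1]
5 250 x [-10.2  17.9] y [-10.8   8.3]
10 288 x [-10.2  17.9] y [-13.6  11.2]
15 265 x [-10.4  17.9] y [-15.3  13.3]
20 212 x [-10.3  17.8] y [-16.   13.9]
```

>>> {"api": "play_rows", "payload": {
  "motion": [
    [[-0.12,0.4,0],0,28],
    [[-0.22,0.8,0],0,28],
    [[-0.24,0.85,0],0,28],
    [[-0.24,0.85,0],0,28],
    [[-0.24,0.85,0],0,28],
    [[-0.24,0.85,0],0,28],
    [[-0.22,0.8,0],0,28],
    [[-0.12,0.5,0],0,28],
    [[0,0,0],0,28],
    [[0,0,0],0,28]
  ]
}}

```text
t: 28.62
tcp_pos: [0.5215, -0.3933, 0.1257]
eef_rot: [[1.0, -0.016, -0.001], [-0.016, -1.0, 0.002], [-0.001, -0.002, -1.0]]
force: [1.3, 0.4, -3.4]
gripper_width: 0.436
gripper_force: 30.0
```

>>> {"api": "play_rows", "payload": {
  "motion": [
    [[0,0,0.25],0,28],
    [[0,0,0.25],0,28],
    [[0,0,0.25],0,28],
    [[0,0,0.2],0,28],
    [[0,0,0],0,28],
    [[0,0,0],0,28]
  ]
}}

```text
t: 29.12
tcp_pos: [0.522, -0.3926, 0.1023]
eef_rot: [[1.0, -0.014, -0.001], [-0.014, -1.0, 0.001], [-0.001, -0.001, -1.0]]
force: [0.1, -0.5, -3.2]
gripper_width: 0.437
gripper_force: 30.0
```

>>> {"api": "play_rows", "payload": {
  "motion": [
    [[0,0,0.3],0,28],
    [[0,0,0.3],0,28],
    [[0,0,0.3],0,28],
    [[0,0,0.15],0,28],
    [[0,0,0.1],0,28],
    [[0,0,0],0,28],
    [[0,0,0],0,28]
  ]
}}

```text
t: 29.7
tcp_pos: [0.5222, -0.3933, 0.0742]
eef_rot: [[1.0, -0.014, 0.0], [-0.014, -1.0, -0.0], [0.0, 0.0, -1.0]]
force: [-0.5, -1.9, -2.6]
gripper_width: 0.437
gripper_force: 30.0
```

>>> {"api": "play_rows", "payload": {
  "motion": [
    [[0,0,0.04],0,28],
    [[0,0,0.03],0,28],
    [[0,0,0],0,28],
    [[0,0,0],0,42],
    [[0,0,0],0,48],
    [[0,0,0],0,60],
    [[0,0,0],0,75],
    [[0,0,0],0,85],
    [[0,0,0],0,85]
  ]
}}

```text
t: 30.45
tcp_pos: [0.5222, -0.3932, 0.0727]
eef_rot: [[1.0, -0.014, 0.0], [-0.014, -1.0, -0.0], [0.0, 0.0, -1.0]]
force: [-0.3, -0.5, -0.1]
gripper_width: 0.789
gripper_force: 0.0
```

>>> {"api": "play_rows", "payload": {
  "motion": [
    [[0,0,-0.5],0,91],
    [[0,0,-0.9],0,91],
    [[0,0,-0.9],0,91],
    [[0,0,-0.9],0,91],
    [[0,0,-0.8],0,91],
    [[-0.13,-0.8,0],0,91],
    [[-0.15,-0.95,0],0,91],
    [[-0.15,-0.95,0],0,91],
    [[-0.15,-0.95,0],0,91],
    [[-0.15,-0.95,0],0,91]
  ]
}}

```text
t: 31.28
tcp_pos: [0.5052, -0.2769, 0.1726]
eef_rot: [[1.0, -0.015, 0.0], [-0.015, -1.0, -0.0], [0.0, 0.0, -1.0]]
force: [0.9, -0.4, 0.6]
gripper_width: 0.998
gripper_force: 0.0
```

>>> {"api": "play_rows", "payload": {
  "motion": [
    [[-0.15,-0.95,0],0,91],
    [[-0.12,-0.77,0],0,91],
    [[-0.07,-0.5,0],0,91],
    [[0,0,0],0,91],
    [[0,0,0],0,91]
  ]
}}

```text
t: 31.7
tcp_pos: [0.4981, -0.2224, 0.1728]
eef_rot: [[1.0, -0.013, 0.001], [-0.013, -1.0, -0.001], [0.001, 0.001, -1.0]]
force: [0.6, -0.4, 0.8]
gripper_width: 1.0
gripper_force: 0.0
```

```bash
python3 chk.py
```

```text
31.7 [ 0.49813647 -0.22244499  0.17275663]
top 17 229 top [0.0961 0.0971] rim c [ 0.434  -0.3917]
top 24 275 top [0.0978 0.0987] rim c [ 0.47  -0.391]
top 30 374 top [0.1016 0.1031] rim c [ 0.5215 -0.3917]
top 36 15 top [0.0692 0.0714] rim c [ 0.5753 -0.3928]
scene 17 231 top [0.0902 0.0923] rim c [ 0.4331 -0.3897]
scene 24 267 top [0.0921 0.0939] rim c [ 0.4742 -0.3891]
scene 30 389 top [0.0973 0.0987] rim c [ 0.522  -0.3892]
scene 36 22 top [0.0646 0.0662] rim c [ 0.5774 -0.3932]
```

Socket 30 reads 0.101, as expected (0.1015). Next is socket 36: down 145.5 mm, or 5.82 units.

>>> {"api": "play_rows", "payload": {
  "motion": [
    [[0,0,0.6],0,91],
    [[0,0,0.9],0,91],
    [[0,0,0.9],0,91],
    [[0,0,0.9],0,91],
    [[0,0,0.9],0,85],
    [[0,0,0.8],0,80],
    [[0,0,0.5],0,72],
    [[0,0,0.32],0,70],
    [[0,0,0],0,66],
    [[0,0,0],0,60]
  ]
}}

```text
t: 32.63
tcp_pos: [0.4981, -0.2231, 0.0269]
eef_rot: [[1.0, -0.015, 0.0], [-0.015, -1.0, -0.0], [0.0, 0.0, -1.0]]
force: [0.3, 0.7, -0.3]
gripper_width: 0.677
gripper_force: 0.0
```

>>> {"api": "play_rows", "payload": {
  "motion": [
    [[0,0,0],0,55],
    [[0,0,0],0,52],
    [[0,0,0],0,48],
    [[0,0,0],0,40],
    [[0,0,0],0,36],
    [[0,0,0],0,36],
    [[0,0,0],0,36],
    [[0,0,0],0,36]
  ]
}}

```text
t: 33.3
tcp_pos: [0.4985, -0.2222, 0.0279]
eef_rot: [[1.0, -0.014, 0.002], [-0.014, -1.0, -0.0], [0.002, 0.0, -1.0]]
force: [0.7, 2.2, 6.1]
gripper_width: 0.519
gripper_force: 30.0
```

>>> {"api": "play_rows", "payload": {
  "motion": [
    [[0,0,-0.4],0,36],
    [[0,0,-0.7],0,36],
    [[0,0,-0.8],0,36],
    [[0,0,-0.8],0,36],
    [[0,0,-0.8],0,36],
    [[0,0,-0.8],0,36],
    [[0,0,-0.3],0,36],
    [[0,0,0],0,36],
    [[0,0,0],0,36]
  ]
}}

```text
t: 34.05
tcp_pos: [0.4971, -0.2221, 0.1413]
eef_rot: [[1.0, -0.014, -0.001], [-0.014, -1.0, 0.0], [-0.001, -0.0, -1.0]]
force: [-0.2, 0.1, -4.4]
gripper_width: 0.523
gripper_force: 30.0
```

```bash
python3 held.py|head -16
```

```text
wrist 10001
-50 281 x [-14.3  17.3] y [-25.7  25.8]
-45 262 x [-14.9  17.3] y [-25.7  25.9]
-40 241 x [-14.9  17.2] y [-25.6  25.9]
-35 495 x [-25.3  21.6] y [-25.2  25.8]
-30 3963 x [-25.5  22.8] y [-24.6  22.7]
-25 842 x [-21.7  23.2] y [-25.1  24.6]
-20 699 x [-22.2  23.1] y [-25.1  24.6]
-15 449 x [-22.1  23.1] y [-25.2  25. ]
-10 377 x [-4.7 23.1] y [-25.2  25.1]
-5 211 x [-8.9 23. ] y [-25.4  25.8]
0 876 x [-11.3   4.9] y [-18.5  16.9]
5 165 x [-12.8  -3.5] y [-11.    8.4]
10 151 x [-12.8  -4.7] y [-10.5   8.1]
15 204 x [-12.9  17.5] y [-10.6   8.3]
20 244 x [-12.8  17.5] y [-13.9  10.7]
```

>>> {"api": "play_rows", "payload": {
  "motion": [
    [[0.2,0.4,0],0,36],
    [[0.4,0.8,0],0,36],
    [[0.42,0.84,0],0,36],
    [[0.42,0.84,0],0,36],
    [[0.42,0.84,0],0,36],
    [[0.42,0.84,0],0,36],
    [[0.42,0.84,0],0,36],
    [[0.38,0.75,0],0,36],
    [[0.34,0.67,0],0,36],
    [[0,0,0],0,36]
  ]
}}

```text
t: 34.98
tcp_pos: [0.5821, -0.3984, 0.1397]
eef_rot: [[1.0, -0.016, 0.0], [-0.016, -1.0, -0.002], [0.0, 0.002, -1.0]]
force: [0.0, -0.2, -4.3]
gripper_width: 0.522
gripper_force: 30.0
```

>>> {"api": "play_rows", "payload": {
  "motion": [
    [[0,0,0],0,36],
    [[0,0,0.3],0,36],
    [[0,0,0.35],0,36],
    [[0,0,0.35],0,36],
    [[0,0,0.35],0,36],
    [[0,0,0],0,36],
    [[0,0,0],0,36]
  ]
}}

```text
t: 35.57
tcp_pos: [0.5803, -0.3933, 0.1071]
eef_rot: [[1.0, -0.014, -0.002], [-0.014, -1.0, 0.001], [-0.002, -0.001, -1.0]]
force: [0.1, 0.6, -5.0]
gripper_width: 0.522
gripper_force: 30.0
```

>>> {"api": "play_rows", "payload": {
  "motion": [
    [[0,0,0.3],0,36],
    [[0,0,0.3],0,36],
    [[0,0,0.3],0,36],
    [[0,0,0.15],0,36],
    [[0,0,0.1],0,36],
    [[0,0,0],0,36],
    [[0,0,0],0,36]
  ]
}}

```text
t: 36.15
tcp_pos: [0.5809, -0.3941, 0.0794]
eef_rot: [[1.0, -0.014, 0.0], [-0.014, -1.0, -0.0], [0.0, 0.0, -1.0]]
force: [0.5, -0.9, -4.0]
gripper_width: 0.524
gripper_force: 30.0
```

>>> {"api": "play_rows", "payload": {
  "motion": [
    [[0,0,0.08],0,36],
    [[0,0,0.06],0,36],
    [[0,0,0.03],0,36],
    [[0,0,0],0,36],
    [[0,0,0],0,36]
  ]
}}

```text
t: 36.57
tcp_pos: [0.5809, -0.3941, 0.0756]
eef_rot: [[1.0, -0.014, 0.0], [-0.014, -1.0, -0.0], [0.0, 0.0, -1.0]]
force: [-0.4, -1.3, -1.6]
gripper_width: 0.52
gripper_force: 30.0
```

>>> {"api": "play_rows", "payload": {
  "motion": [
    [[0,0,0],0,48],
    [[0,0,0],0,54],
    [[0,0,0],0,64],
    [[0,0,0],0,75],
    [[0,0,0],0,85],
    [[0,0,0],0,85],
    [[0,0,0],0,85]
  ]
}}

```text
t: 37.15
tcp_pos: [0.581, -0.3941, 0.0754]
eef_rot: [[1.0, -0.014, 0.0], [-0.014, -1.0, -0.0], [0.0, 0.0, -1.0]]
force: [-0.2, -1.0, 0.1]
gripper_width: 0.92
gripper_force: 0.0
```

>>> {"api": "play_rows", "payload": {
  "motion": [
    [[0,0,-0.5],0,85],
    [[0,0,-0.9],0,85],
    [[0,0,-0.9],0,85],
    [[0,0,-0.9],0,85],
    [[0,0,-0.9],0,85],
    [[0,0,-0.9],0,85],
    [[-0.9,0,-0.9],0,85],
    [[-0.9,0,-0.9],0,85],
    [[-0.9,0,0],0,85],
    [[-0.5,0,0],0,85]
  ]
}}

```text
t: 37.98
tcp_pos: [0.4995, -0.3933, 0.2488]
eef_rot: [[1.0, -0.015, 0.003], [-0.015, -1.0, -0.003], [0.003, 0.003, -1.0]]
force: [-0.2, 0.7, -1.3]
gripper_width: 0.933
gripper_force: 0.0
```

>>> {"api": "play_rows", "payload": {
  "motion": [
    [[0,0,0],0,85],
    [[0,0,0],0,85],
    [[0,0,0],0,85]
  ]
}}

```text
t: 38.23
tcp_pos: [0.5016, -0.3929, 0.2455]
eef_rot: [[1.0, -0.014, 0.001], [-0.014, -1.0, -0.0], [0.001, 0.0, -1.0]]
force: [-0.7, -0.2, 0.4]
gripper_width: 0.932
gripper_force: 0.0
```

```bash
python3 chk.py; python3 - <<'E'
from h import *
a=bot.grab_frame("wrist")["pixels"][20:300,190:390,::-1];f=bot.grab_frame("scene")
u,v=map(int,proj(f,[.505,-.391,.06]));b=f["pixels"][v-55:v+45,u-75:u+75,::-1]
cv2.imwrite("pics/c3.png",np.hstack([cv2.resize(a,(286,400)),cv2.resize(b,(514,400),interpolation=cv2.INTER_CUBIC)]))
E
```

```text
38.2333 [ 0.50159895 -0.3928823   0.24550857]
scene 17 256 top [0.0916 0.0926] rim c [ 0.4327 -0.391 ]
scene 24 320 top [0.0936 0.0948] rim c [ 0.4715 -0.3904]
scene 30 392 top [0.0974 0.0986] rim c [ 0.5219 -0.391 ]
scene 36 469 top [0.1009 0.1027] rim c [ 0.5775 -0.3925]
```

View pics/c3.png

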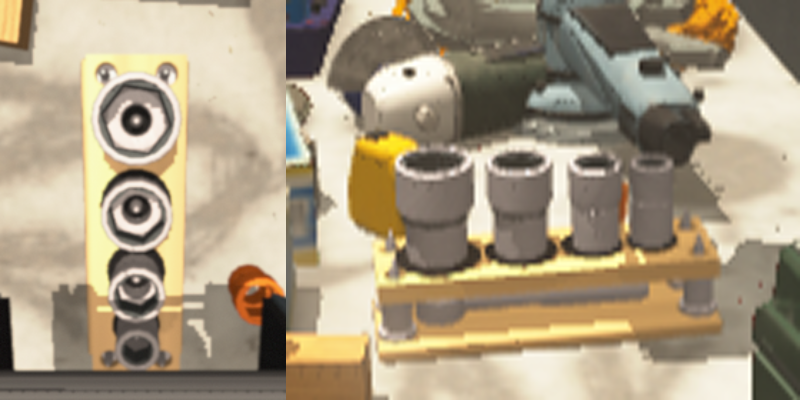

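The picture shows the deck flat on the shoulders, pins through the holes. All four sockets stand upright on their pegs in order of size, with their tops at the expected heights.

```bash
python3 -c "
from bench import bot
print(bot.hand_in())"
```

```text
the job is handed in; nothing more can be done
None
```

The deck is back on the stand, flat on the post shoulders with its pegs up, and the four sockets stand hexagon up on their pegs from smallest to largest; I handed the job in at about 38 s of the 136 s allowed, and no verdict came back.

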